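Feel along a turned taper

ROBOT

A 6-joint arm with a two-finger parallel gripper is mounted at the origin on the work surface. World frame = base frame: x ahead of the robot, y to its left, z up, the work surface at z = 0. Lengths are in m, angles in rad, forces in N, time in s.
With the tool pointing down it reaches from about 0.375 to 0.9 m from the base axis. Payload 3.1 kg.
Tool frame: the origin (TCP) lies where the fingers leave the gripper's body, on its centre line; the fingertips stand 70 mm ahead of it and the grasp point (between the pads) lies 51 mm ahead of it (robot.tip_reach is the distance from the TCP to the fingertips, in m); z points along the fingers, y is the line along which they close (so a half turn about z gives the same grasp; the last joint's range is limited). The gripper opens to 87 mm and grips with 3 to 60 N. Pads are 19 mm wide; open, the fingers measure 117 mm over their backs; the gripper's body (75 mm by 190 mm) begins 51 mm behind the grasp point.
Start: joints at [-1.313, 0.527, 1.433, -0, 1.181, -0.178], TCP at [0.264, -0.567, 0.292] pointing down, gripper open.
Joint ranges: [-3.08, 3.08], [-0.75, 2.2], [0.22, 2.44], [-1.43, 4.57], [0, 2.65], [-2.85, 2.85]. Speed limits (rad/s): [2.79, 2.79, 3.14, 3.14, 3.14, 3.14].

INTERFACE

Orientations are given as a unit quaternion [x, y, z, w].
In Python, from rig import robot gives the robot as it stands.
- The arm moves only by the tool carry_out, never from a script. Its argument "rows" is a list that holds one entry, the list of rows, each a list of 6 numbers: the shift along the tool's x, y, z in mm, then the turn, a rotation vector about the tool's x, y, z in units of 8 degrees (1.0 is 8 degrees). A call has 1 to 20 rows; each row is the pose to reach, as a shift and turn from the pose commanded when the call began, along the tool's axes at that moment; what a row does not reach only later rows make up. A row lasts 1/10 s, in which the tool goes at most 50 mm and 8.59 degrees, less where a joint would pass 70% of its speed; a pose out of reach is approached as far as the arm can. A call with a gripper value outside its range is refused whole. "fingers" is the opening, from 0 (shut) to 1 (fully open), set as the call begins (left out, the last holds). The fingers move at their own pace and stop on an object; "grip_force" is the grip in N (left out, the last holds). Time passes only in rows, so rows that repeat a pose let the fingers close. It gives the time, the measured TCP pose, the force and the opening at its end, in the units of the state.
- robot.get_obs(): the state, without advancing time (a new reading comes with each control period).
- robot.camera(name): name is "scene" or "top" or "wrist"; returns a dict with "color" (420x560x3 uint8, red, green, blue), "depth" (420x560 float32, m along the optical axis (not along the pixel's ray), 0 where there is no reading), "K" (3x3 intrinsics, pixels), "D" ([k1, k2, p1, p2, k3] as OpenCV has them; the pictures are not rectified), "camera_from_world" (4x4, takes a point from world to camera coordinates). Camera axes: x right, y down, z forward; pixel columns grow to the right and rows downward; lengths in m; the calibration is good to about 2 mm. A picture is of the moment at which its call begins.
- robot.hand_in(): hands the job in, once; it reports no verdict.
The state is a dict: "time": time; "q": joint angles; "joint_velocities": joint speeds; "joint_torque": joint torques, N m; "position": TCP position; "tool_rot": TCP orientation; "ft_force": force on the tool from outside, world axes, zero at the start; "moment": the same for the moment, N m; "grip_width": finger opening in m.
Only numpy, scipy, OpenCV 4.12 (cv2) and the standard library are available. Lean on these libraries where they do the work, as an engineer would, in place of code of your own. Each camera call takes 0.05 s, during which the arm holds its last target. There are 200 camera calls.

TASK

Check the freshly turned table leg lying on the sprung stand: with the fingers closed and pointing straight down, run the fingertips lightly along the top of its taper, in contact all the way, starting on the dark ring at the thick end and going to the dark ring at the thin end. Finish with the fingertips still resting lightly on the thin-end ring (the program ends while holding that touch), so that I can see where the taper stops. Do not press hard, grasp, lift, roll or shift the leg, and leave everything else on the bench where it is.

Things in the scene. Friction and masses are not known exactly. Their poses are not given: they have to be found in the camera images.
- spindle: Turned table leg: loose, pale wood, 320 mm long, 0.2 kg, lying level at any heading. Origin on its long axis, 82 mm above the table; x runs from thick to thin end, z up. Along x (mm): square block 46 x 46 from -165 to -115; round, 42 diameter, to -85; straight taper from 42 diameter at -85 to 24 at +105; round, 24, to +135; bead, 36, to +155. Dark rings 3 mm wide, hardly raised, at -75 and +85.
- ring_thick (a point): Top of the dark ring at the thick end (leg frame x -75 mm, 20.5 mm above the axis; about 102.5 mm above the table at rest): the stroke starts here
- ring_thin (a point): Top of the dark ring at the thin end (leg frame x +85 mm, 13 mm above the axis; about 95 mm above the table at rest): the stroke ends here. The ridge between the two ring points is a straight line.
- stand: Fixed stand under the leg: grey-painted base 320 x 150 x 18 mm, origin at the centre of its underside, x along the leg (same way), z up. On it a sprung carriage with two wooden V-rests, at x -114 to -96 and +111 to +129 mm, cheeks below the leg's axis. The leg's square block bears on the thick-end rest, so a stroke to the thin end does not slide it. Things beside the leg are lower than its top.
- rest (a joint): Downward travel of the sprung carriage (m), so also how far the leg is pressed down: 0 at rest with the leg on it (within 1 mm), stiffness 500 N/m (0.5 N per mm, no preload), stop at 0.018. 3 to 7 mm down is a good light touch; more than 13 mm is pressing too hard.
- finial: Small turned finial, 34 mm wide, 46 mm tall, loose, origin at its underside: leave alone
- block: Cork sanding block 70 x 32 x 26 mm, loose, origin at its underside: leave alone
- wax: Amber glass jar, 68 mm wide, 40 mm tall, loose: leave alone
- baluster: Short turned piece 180 mm long, lying, loose, to the right on the bench: leave alone
- wrench: Steel wrench lying to the right: leave alone
- mallet: Turner's mallet, 84 mm wide, standing 215 mm tall, to the left: leave alone
- centre: Steel lathe centre, 40 mm wide, 58 mm tall, standing to the left: leave alone

How it is judged:
By the outcome, as a careful person would: the job done as asked, in the order asked, and still so for the second after the job is handed in, while the arm keeps its last pose, push and grip.
It also fails if it takes over 40 s, if anything falls off the work surface, if the arm or the gripper's body presses on something with over 40 N, if the wrist force passes 120 N, or if a joint passes its speed limit or range.

## Working session

There is one attempt and no reset: what is moved stays moved. The work goes in short steps, Python scripts to look and compute and a tool call to move; the robot and the scene stay as the last step left them, time stands still between calls to the robot, and variables do not carry over. Pictures are saved under pics/ and viewed, on a budget of 10 in all, crops included, one or two more only if the job needs it, and the job is handed in when it is done.

Besides the shell and the picture viewer there is one more tool, called after "Emit:" as a command line: name --argument value ..., lists and objects as JSON in quotes. carry_out: Moves the arm, as the interface text tells. Its arguments: {"type":"object","properties":{"rows":{"type":"array"},"fingers":{"type":"number"},"grip_force":{"type":"number"}},"required":["rows"]}

```bash
mkdir -p pics; cat > h.py <<'E'
import numpy as np, cv2
from rig import robot
def snap(name,fn=None):
    c=robot.camera(name); np.savez('last_%s.npz'%name,**c)
    if fn: cv2.imwrite('pics/'+fn,c['color'][:,:,::-1])
    return c
def load(name): return np.load('last_%s.npz'%name)
def world(c,u,v,z=None):
    "pixel -> world, by depth or on plane height z"
    x,y=cv2.undistortPoints(np.array([[[u,v]]],float),c['K'],c['D'])[0,0]
    T=np.linalg.inv(c['camera_from_world'])
    r=T[:3,:3]@[x,y,1]
    d=c['depth'][int(round(v)),int(round(u))] if z is None else (z-T[2,3])/r[2]
    return T[:3,3]+d*r
E
python3 - <<'E'
from h import *
snap('top','top1.png');snap('scene','scene1.png')
print(robot.get_obs())
E
```

```text
{'time': 0.1, 'q': array([-1.31349265e+00,  5.28363670e-01,  1.43380483e+00, -1.01550179e-05,
        1.18139053e+00, -1.78495524e-01]), 'joint_velocities': array([ 0.00021555, -0.00263202, -0.00202517, -0.000413  , -0.00037462,
       -0.00157597]), 'joint_torque': array([-9.96748749e-04, -4.40988564e+01, -1.77150500e+01,  6.34464598e-02,
        5.34113555e-02, -4.05483433e-05]), 'position': array([ 0.26372234, -0.5660412 ,  0.29136545]), 'tool_rot': array([ 9.76352776e-01,  2.16181152e-01, -4.34234530e-05, -9.82240450e-04]), 'ft_force': array([-0.7971339 ,  0.40453495,  0.25068121]), 'moment': array([-0.00117482, -0.04252237,  0.03077316]), 'grip_width': 0.08730442221534385}
```

View pics/top1.png

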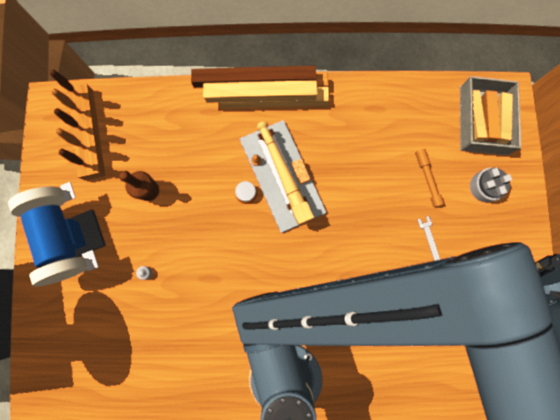

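View pics/scene1.png

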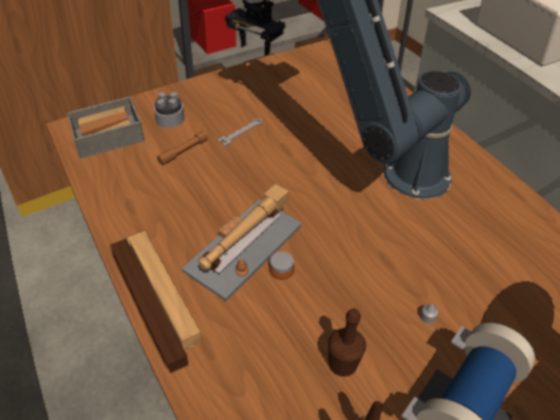

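The top view shows the leg with its thick block near (302,214) and its thin bead near (264,127). I'll enlarge that area to find the rings.

```bash
python3 - <<'E'
from h import *
c=load('top'); im=c['color'][110:236,230:340,::-1]
cv2.imwrite('pics/crop1.png',cv2.resize(im,None,fx=4.7,fy=4.7,interpolation=cv2.INTER_CUBIC))
for p in [(264,127),(302,214),(283,170)]: print(world(c,*p),world(c,*p,z=.09))
E
```

```text
[0.73201501 0.05070496 0.09474986] [0.73371978 0.05086772 0.09      ]
[ 0.47194143 -0.05207749  0.10383348] [ 0.47379141 -0.05284637  0.09      ]
[ 0.60231069 -0.00192492  0.09171564] [ 0.60273177 -0.00194462  0.09      ]
```

View pics/crop1.png

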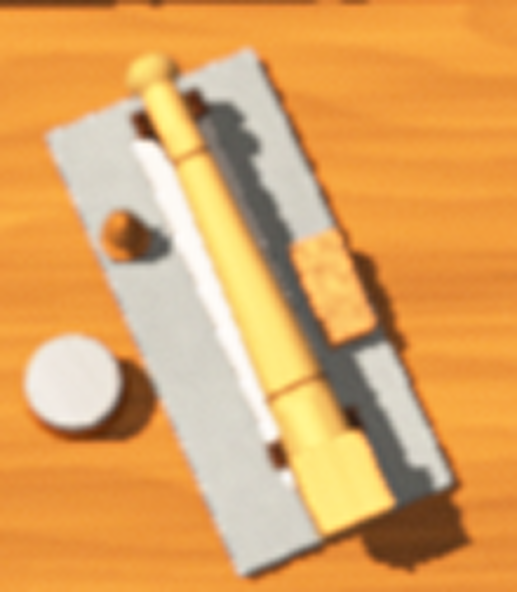

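Rings in the crop: thin at (190,154), thick at (297,387).

```bash
cat >> h.py <<'E'
from scipy.spatial.transform import Rotation as R
def delta(tip,yaw):
    "shift (mm) and turn (units) in tool axes to bring the fingertips to tip, straight down, tool x at yaw"
    o=robot.get_obs(); A=R.from_quat(o['tool_rot'])
    B=R.from_euler('z',yaw)*R.from_euler('x',np.pi)
    p=np.array(tip)+[0,0,robot.tip_reach]
    rv=(A.inv()*B).as_rotvec(degrees=True)/8
    return np.round(A.inv().apply(p-o['position'])*1000,1),np.round(rv,3)
E
python3 - <<'E'
from h import *
c=load('top'); P=[world(c,230+x/4.7-.4,110+y/4.7-.4,z) for x,y,z in[(297,387,.1025),(190,154,.095)]]
d=P[1]-P[0]; yaw=np.arctan2(d[1],d[0])
print(P,np.linalg.norm(d),np.degrees(yaw),robot.tip_reach)
print([world(c,230+x/4.7-.4,110+y/4.7-.4) for x,y in[(297,387),(190,154)]])
m=(P[0]+P[1])/2; u=d/np.linalg.norm(d)
print(delta([P[0][0]-.08*u[0],P[0][1]-.08*u[1],.24],yaw))
c=robot.camera('wrist');np.savez('last_wrist.npz',**c)
T=np.linalg.inv(c['camera_from_world']);print(T, robot.get_obs()['position'])
E
```

```text
[array([ 0.53549084, -0.02800348,  0.1025    ]), array([0.6847304 , 0.03388263, 0.095     ])] 0.16173616206184863 22.52262618917052 0.0697
[array([ 0.53543426, -0.02799318,  0.10279905]), array([0.68419289, 0.03384942, 0.0966911 ])]
(array([ 393.7, -376.5,  -17.5]), array([-0.014, -0.002,  0.306]))
[[ 0.42226663 -0.86910681 -0.25757378  0.33519754]
 [-0.90646853 -0.4056077  -0.11746149 -0.53366243]
 [-0.00238733  0.28308259 -0.95909256  0.38491432]
 [ 0.          0.          0.          1.        ]] [ 0.2637353  -0.56613916  0.29148206]
```

```bash
python3 - <<'E'
from h import *
print(delta([.610,.003,.21],np.radians(22.5)))
E
```

```text
(array([ 554.1, -369.8,   12.5]), array([-0.012, -0.002,  0.309]))
```

Emit:
carry_out --rows '[[[28, -18, 0, 0, 0, 0], [60, -40, 0, 0, 0, 0.05], [95, -63, 0, 0, 0, 0.1], [130, -87, 0, 0, 0, 0.15], [165, -110, 0, 0, 0, 0.2], [200, -133, 0, 0, 0, 0.25], [235, -157, 0, 0, 0, 0.3], [270, -180, 0, 0, 0, 0.3], [305, -204, 5, 0, 0, 0.3], [340, -227, 5, 0, 0, 0.3], [375, -250, 5, 0, 0, 0.3], [410, -274, 10, 0, 0, 0.3], [445, -297, 10, 0, 0, 0.3], [480, -320, 10, 0, 0, 0.3], [515, -344, 12, 0, 0, 0.3], [540, -360, 12, 0, 0, 0.3], [554, -370, 12, -0.01, 0, 0.31], [554, -370, 12, -0.01, 0, 0.31], [554, -370, 12, -0.01, 0, 0.31], [554, -370, 12, -0.01, 0, 0.31]]]' --fingers 0 --grip_force 10

```text
time: 2.15
position: [0.6091, 0.0013, 0.2801]
tool_rot: [0.981, 0.194, -0.0, 0.001]
ft_force: [-0.3, 1.6, -0.7]
grip_width: 0.0009
```

```bash
python3 - <<'E'
from h import *
c=snap('wrist'); cv2.imwrite('pics/w1.png',cv2.resize(c['color'][:,:,::-1],(800,600),interpolation=cv2.INTER_CUBIC))
o=robot.get_obs();print({k:np.round(o[k],4) for k in('time','position','tool_rot','ft_force','grip_width')})
E
```

```text
{'time': np.float64(2.2), 'position': array([0.6092, 0.0013, 0.2802]), 'tool_rot': array([ 9.810e-01,  1.941e-01, -3.000e-04,  8.000e-04]), 'ft_force': array([-1.3595, -0.2183,  0.0661]), 'grip_width': np.float64(0.0)}
```

View pics/w1.png

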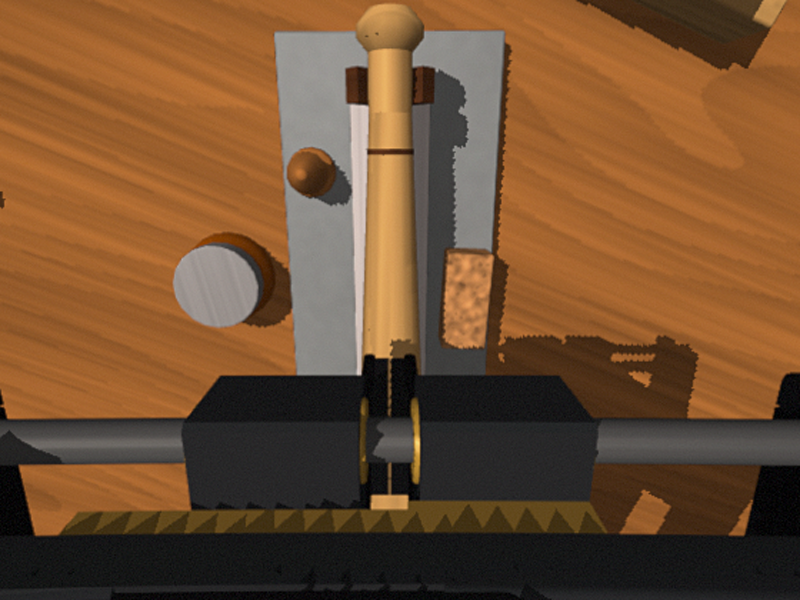

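The thin ring is at (390.5,151) in the enlarged wrist view. The leg's edges are at 364 and 418 at row 330, so the leg lies parallel to the tool's x axis.

```bash
python3 - <<'E'
from h import *
c=load('wrist')
for (x,y,z) in [(391,151,.095),(391,240,.098),(391,330,.0995),(390,85,.094)]:
    print(world(c,x*.7,y*.7,z),world(c,x*.7,y*.7))
a=world(c,391*.7,151*.7,.095);b=world(c,391*.7,330*.7,.0995);d=a-b
yaw=np.arctan2(d[1],d[0]);print('yaw',np.degrees(yaw))
# cross sections: ridge from depth
for v in (115,150,190,220):
    W=np.array([world(c,u,v) for u in range(250,300)]); k=W[:,2]>.075
    print(v,W[k][[0,-1]].mean(0),W[k][:,2].max())
u=np.array([np.cos(np.radians(22.5)),np.sin(np.radians(22.5))])
print('thick',a[:2]-.16*u)
E
```

```text
[0.68554546 0.03086023 0.095     ] [0.68551071 0.03086012 0.09774092]
[0.64119064 0.01252338 0.098     ] [0.64111918 0.0124913  0.09751764]
[ 0.59173151 -0.00793081  0.0995    ] [ 0.59190992 -0.00785418  0.10004161]
[0.71570927 0.04390459 0.094     ] [0.71570534 0.04390307 0.09403262]
yaw 22.464558590728497
115 [0.67883315 0.02862218 0.08396889] 0.09707813233471485
150 [0.65293963 0.01795648 0.0847763 ] 0.09785900731052771
190 [0.621767   0.00518265 0.08686434] 0.3735770019351468
220 [0.63584155 0.02045498 0.22899366] 0.3735770019351468
thick [ 0.53772474 -0.03036911]
```

```bash
python3 - <<'E'
from h import *
print(delta([.5372,-.0302,.118],np.radians(22.5)))
E
```

```text
(array([-78.5,   1.5,  92.6]), array([ 0.01 ,  0.006, -0.015]))
```

Emit:
carry_out --rows '[[[-15, 1, 15, 0, 0, 0], [-35, 1.5, 30, 0, 0, 0], [-55, 1.5, 50, 0, 0, 0], [-70, 1.5, 70, 0, 0, 0], [-78.5, 1.5, 83, 0, 0, 0], [-78.5, 1.5, 90, 0, 0, 0], [-78.5, 1.5, 92.5, 0, 0, 0], [-78.5, 1.5, 92.5, 0, 0, 0], [-78.5, 1.5, 92.5, 0, 0, 0], [-78.5, 1.5, 92.5, 0, 0, 0]]]'

```text
time: 3.2
position: [0.5388, -0.0288, 0.1884]
tool_rot: [0.981, 0.195, 0.001, 0.001]
ft_force: [0.2, 0.6, -0.7]
grip_width: 0.0005
```

```bash
python3 - <<'E'
from h import *
o=robot.get_obs();print({k:np.round(o[k],4) for k in('time','position','tool_rot','ft_force','grip_width')})
print(delta([.5372,-.0302,.0985],np.radians(22.5)))
c=snap('scene'); cv2.imwrite('pics/s2.png',cv2.resize(c['color'][170:300,170:320,::-1],(750,650-50),interpolation=cv2.INTER_CUBIC))
E
```

```text
{'time': np.float64(3.2), 'position': array([ 0.5388, -0.0288,  0.1884]), 'tool_rot': array([0.9808, 0.1952, 0.001 , 0.0011]), 'ft_force': array([ 0.1682,  0.606 , -0.7102]), 'grip_width': np.float64(0.0005)}
(array([-2. ,  0.7, 20.2]), array([ 0.018, -0.011,  0.001]))
```

View pics/s2.png

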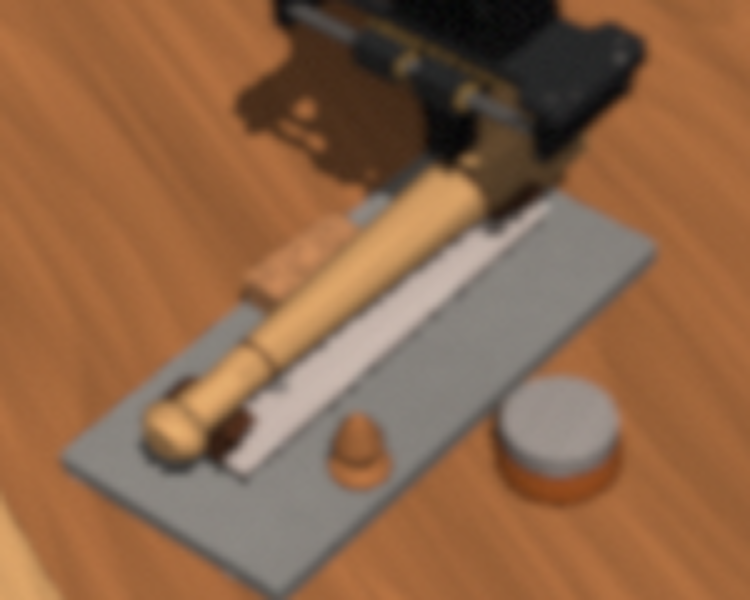

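The fingers hang over the thick-end ring region and nothing else is in the way. I'll record a baseline for leg height and force, then descend.

```bash
cat >> h.py <<'E'
A0=np.array([.6850,.0315]); U=np.array([np.cos(np.radians(22.5)),np.sin(np.radians(22.5))])
def status(n=6):
    "averaged force, tip pose, tip in leg coordinates, leg ridge height seen by the fixed cameras"
    F=[];P=[];H={'top':[], 'scene':[]}
    for i in range(n):
        for nm in ('top','scene') if i<n//2 else ():
            c=robot.camera(nm); T=c['camera_from_world']
            for s in np.r_[-.06:.0601:.002] if 0 else np.r_[.015:.045:.002]:   # thin end cylinder, leg x = .085+s
                p=np.r_[A0+s*U,.094]; uv=cv2.projectPoints(p[None],cv2.Rodrigues(T[:3,:3])[0],T[:3,3],c['K'],c['D'])[0][0,0]
                H[nm].append(world(c,*uv)[2])
            o=robot.get_obs();F.append(o['ft_force']);P.append(o['position'])
    P=np.mean(P,0); tip=P-[0,0,robot.tip_reach]; r=tip[:2]-A0
    z=R.from_quat(o['tool_rot']).apply([0,0,1])
    print('t',o['time'],'F',np.round(np.mean(F,0),2),'tip',np.round(tip,4),'legx mm',np.round(85+1000*r@U,1),'lat',np.round(1000*(U[0]*r[1]-U[1]*r[0]),1),'tilt',np.round(np.degrees(np.arccos(-z[2])),2),
      'legz',{k:np.round(np.median(v),4) for k,v in H.items()},'w',round(float(o['grip_width']),4))
E
python3 -c "
from h import *
status()"
```

```text
t 3.55 F [0.14 0.26 0.18] tip [ 0.5382 -0.0287  0.1183] legx mm -73.7 lat 0.6 tilt 0.08 legz {'top': np.float64(0.0935), 'scene': np.float64(0.0946)} w 0.0007
```

Emit:
carry_out --rows '[[[-1, 0.5, 4, 0, 0, 0], [-2, 0.5, 8, 0, 0, 0], [-2, 0.5, 12, 0, 0, 0], [-2, 0.5, 14, 0, 0, 0], [-2, 0.5, 15, 0, 0, 0], [-2, 0.5, 16, 0, 0, 0], [-2, 0.5, 17, 0, 0, 0], [-2, 0.5, 18, 0, 0, 0], [-2, 0.5, 19, 0, 0, 0], [-2, 0.5, 20, 0, 0, 0], [-2, 0.5, 20, 0, 0, 0], [-2, 0.5, 20, 0, 0, 0]]]'

```text
time: 4.75
position: [0.5362, -0.03, 0.1678]
tool_rot: [0.981, 0.195, 0.0, 0.001]
ft_force: [-1.2, 1.0, 2.1]
grip_width: 0.0002
```

```bash
python3 -c "
from h import *
status()
print(delta([.5372,-.0302,.0975],np.radians(22.5)),delta([.6850,.0315,.090],np.radians(22.5)))"
```

```text
t 5.05 F [-1.36  0.15  2.54] tip [ 0.5362 -0.03    0.0981] legx mm -76.0 lat 0.1 tilt 0.08 legz {'top': np.float64(0.0896), 'scene': np.float64(0.0886)} w 0.0006
(array([0.8, 0.5, 0.6]), array([ 0.009,  0.001, -0.001])) (array([161. ,   0. ,   8.1]), array([ 0.009,  0.001, -0.001]))
```

Contact on the thick ring shows about 5 mm of travel and about 2.5 N. Now the first half of the stroke.

Emit:
carry_out --rows '[[[2, 0, 0.1, 0, 0, 0], [6, 0, 0.3, 0, 0, 0], [10, 0, 0.5, 0, 0, 0], [14, 0, 0.7, 0, 0, 0], [18, 0, 0.9, 0, 0, 0], [22, 0, 1.0, 0, 0, 0], [26, 0, 1.2, 0, 0, 0], [30, 0, 1.4, 0, 0, 0], [34, 0, 1.6, 0, 0, 0], [38, 0, 1.8, 0, 0, 0], [42, 0, 2.0, 0, 0, 0], [46, 0, 2.2, 0, 0, 0], [50, 0, 2.4, 0, 0, 0], [54, 0, 2.6, 0, 0, 0], [58, 0, 2.7, 0, 0, 0], [62, 0, 2.9, 0, 0, 0], [66, 0, 3.1, 0, 0, 0], [70, 0, 3.3, 0, 0, 0], [74, 0, 3.5, 0, 0, 0], [78, 0, 3.7, 0, 0, 0]]]'

```text
time: 7.05
position: [0.6087, -0.0001, 0.164]
tool_rot: [0.981, 0.195, 0.0, 0.001]
ft_force: [-1.7, -1.0, 2.9]
grip_width: 0.0007
```

```bash
python3 -c "
from h import *
status(); print(delta([.6850,.0315,.090],np.radians(22.5)))"
```

```text
t 7.35 F [0.38 0.87 2.12] tip [0.6092 0.     0.0945] legx mm 3.0 lat -0.1 tilt 0.16 legz {'top': np.float64(0.4315), 'scene': np.float64(0.088)} w 0.0007
(array([82.2, -0.2,  4.8]), array([ 0.014, -0.015, -0.004]))
```

Emit:
carry_out --rows '[[[2, 0, 0.1, 0, 0, 0], [6, 0, 0.3, 0, 0, 0], [10, 0, 0.5, 0, 0, 0], [14, 0, 0.7, 0, 0, 0], [18, 0, 0.9, 0, 0, 0], [22, 0, 1.1, 0, 0, 0], [26, 0, 1.3, 0, 0, 0], [30, 0, 1.5, 0, 0, 0], [34, 0, 1.7, 0, 0, 0], [38, 0, 1.9, 0, 0, 0], [42, 0, 2.1, 0, 0, 0], [46, 0, 2.3, 0, 0, 0], [50, 0, 2.5, 0, 0, 0], [54, 0, 2.7, 0, 0, 0], [58, 0, 2.9, 0, 0, 0], [62, 0, 3.1, 0, 0, 0], [66, 0, 3.3, 0, 0, 0], [70, 0, 3.5, 0, 0, 0], [74, 0, 3.7, 0, 0, 0], [77, 0, 3.8, 0, 0, 0]]]'

```text
time: 9.35
position: [0.6799, 0.0294, 0.1602]
tool_rot: [0.981, 0.195, 0.0, 0.001]
ft_force: [-0.9, -0.6, 3.3]
grip_width: 0.0006
```

```bash
python3 -c "
from h import *
status(); print(delta([.6850,.0315,.090],np.radians(22.5)))
c=snap('wrist'); cv2.imwrite('pics/w3.png',cv2.resize(c['color'][150:380,130:430,::-1],(780,598),interpolation=cv2.INTER_CUBIC))
c=snap('scene'); cv2.imwrite('pics/s3.png',cv2.resize(c['color'][180:300,170:320,::-1],(750,600),interpolation=cv2.INTER_CUBIC))
"
```

```text
t 9.65 F [-0.37  0.26  2.4 ] tip [0.6802 0.0295 0.0907] legx mm 79.8 lat -0.0 tilt 0.15 legz {'top': np.float64(0.5311), 'scene': np.float64(0.0885)} w 0.0005
(array([ 5.3, -0.1,  0.8]), array([ 0.012, -0.013, -0.003]))
```

View pics/w3.png

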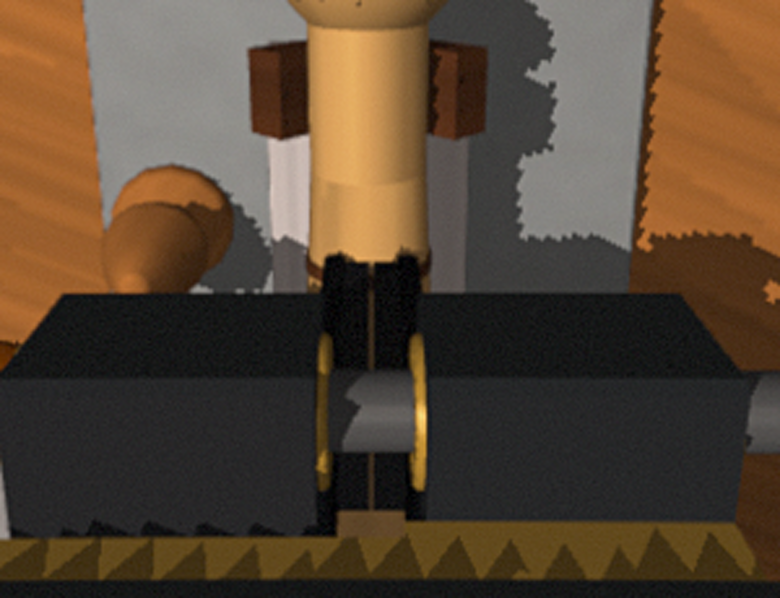

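View pics/s3.png

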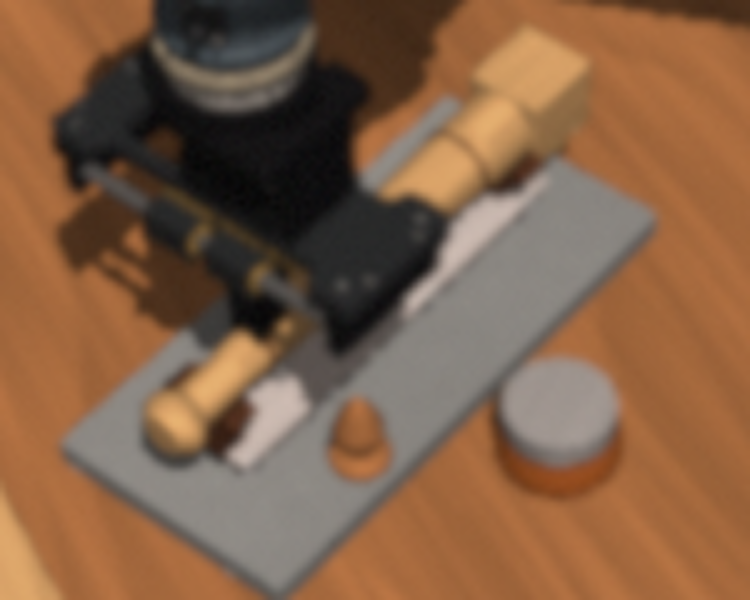

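The finger front edge meets the leg at crop row ~258. The ring shows beside the fingers at (315,270) and (428,270), and the taper-end line is at row 183.

```bash
python3 -c "
from h import *
c=load('wrist')
for n,x,y,z in [('front',370,258,.0905),('taper end',370,183,.0889),('ringL',313,268,.080),('ringR',428,268,.080),('bead',370,28,.089)]:
    p=world(c,130+x/2.6,150+y/2.6,z); print(n,p,85+1000*(p[:2]-A0)@U)
"
```

```text
front [0.68987355 0.03272792 0.0905    ] 89.97247904081942
taper end [0.70380559 0.03849254 0.0889    ] 105.05003279678878
ringL [0.67914194 0.04131242 0.08      ] 83.34290727103952
ringR [0.68842836 0.01884386 0.08      ] 83.32409837092534
bead [0.7316925 0.0500357 0.089    ] 135.23154637082206
```

The taper end (105.05 mm) and bead (135.2 mm) match the given geometry, so the leg hasn't moved. Last 5 mm now.

Emit:
carry_out --rows '[[[1, 0, 0.1, 0, 0, 0], [2, 0, 0.2, 0, 0, 0], [3, 0, 0.2, 0, 0, 0], [4, 0, 0.3, 0, 0, 0], [5, 0, 0.4, 0, 0, 0], [5, 0, 0.5, 0, 0, 0], [5, 0, 0.5, 0, 0, 0], [5, 0, 0.5, 0, 0, 0], [5, 0, 0.5, 0, 0, 0]]]'

```text
time: 10.65
position: [0.6842, 0.0312, 0.1598]
tool_rot: [0.981, 0.195, 0.0, 0.001]
ft_force: [-1.2, -1.6, 1.7]
grip_width: 0.0003
```

```bash
python3 -c "
from h import *
status()
c=snap('scene'); cv2.imwrite('pics/s4.png',c['color'][:,:,::-1])
"
```

```text
t 10.95 F [-0.98 -0.59  2.48] tip [0.6842 0.0312 0.0901] legx mm 84.1 lat -0.0 tilt 0.08 legz {'top': np.float64(0.5375), 'scene': np.float64(0.0882)} w 0.0006
```

View pics/s4.png

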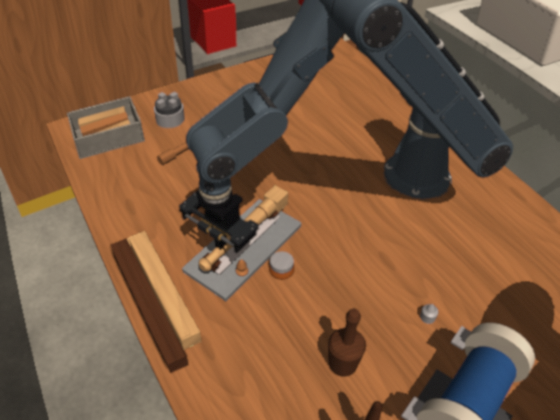

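The fingertips are within 1 mm of the thin ring, with about 2.5 N and 5 mm of travel. The items in view are where they were, so I'm handing in.

```bash
python3 -c "
from h import *
robot.hand_in()"
```

```text
the job is handed in; nothing more can be done
```

I ran the closed, downward-pointing fingertips along the top of the taper from the thick ring to the thin ring, and handed in with them resting on the thin ring. It took about 11 s; `hand_in` gave no verdict.

- **Position:** The stroke started at leg x about -76 mm (ring at -75) and ended at +84.1 mm (ring at +85). It was within about 0.1 mm of the centre line, and the tool was tilted less than 0.2° from vertical.
- **Touch:** Averaged force was 2.1–2.5 N at the start, middle, near the end and at the end. From the tip height, the leg was pressed down about 4–5 mm. Contact between those four checks was not measured.
- **Leg not shifted:** A close view 5 mm before the end put the taper end at 105.05 mm and the bead at 135.2 mm, against 105 and 135 expected. The last picture, a wide view, shows the leg still on its rests. The finial, jar, mallet and lathe centre look unmoved. The arm hides the sanding block, the wrench and part of the baluster in that view, and I did not check those three again.

**Disagreements:**
- The top and wrist cameras differed by about 3 mm sideways on the ring positions. I used mostly the wrist values, and the close view agreed with them.
- The scene camera put the leg about 6 mm down, slightly more than the 4–5 mm from force and tip height.
- The top camera's height reading was blocked by the arm during the stroke, so I ignored it.

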